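Hone the curved edge of a greenstone blank on a swivelling sprung rest

ROBOT

A 6-joint arm with a two-finger parallel gripper is mounted at the origin on the work surface. World frame = base frame: x ahead of the robot, y to its left, z up, the work surface at z = 0. Lengths are in m, angles in rad, forces in N, time in s.
With the tool pointing down it reaches from about 0.25 to 0.775 m from the base axis. Payload 4 kg.
Tool frame: the origin (TCP) lies midway between the tips of the shut fingers; the grasp point (between the pads) lies 19 mm behind it (robot.hold_point_z is the distance from the TCP to the grasp point, in m); z points along the fingers, y is the line along which they close (so a half turn about z gives the same grasp; the last joint's range is limited). The gripper opens to 94 mm and grips with 3 to 60 N. Pads are 16 mm wide; open, the fingers measure 119 mm over their backs; the gripper's body (75 mm by 177 mm) begins 78 mm behind the grasp point.
Start: joints at [-0.103, 0.087, 1.371, -0, 1.684, -0.103], TCP at [0.55, -0, 0.206] pointing down, gripper open.
Joint ranges: [-3.1, 3.1], [-0.76, 2.03], [0.27, 2.55], [-1.08, 4.22], [0.17, 2.65], [-2.57, 2.57]. Speed limits (rad/s): [2.79, 2.79, 3.14, 3.14, 3.14, 3.14].

INTERFACE

Orientations are given as a unit quaternion [w, x, y, z].
In Python, from rig import robot gives the robot as it stands.
- The arm moves only by the tool jog_arm, never from a script. Its argument "steps" is one flat list of numbers, 6 for each row, row after row: the shift along the tool's x, y, z in m, then the turn, a rotation vector about the tool's x, y, z in rad. A call has exactly 10 rows; each row is the pose to reach, as a shift and turn from the pose commanded when the call began, along the tool's axes at that moment; what a row does not reach only later rows make up. A row lasts 1/8 s, in which the tool goes at most 62.5 mm and 10.7 degrees, less where a joint would pass 70% of its speed; a pose out of reach is approached as far as the arm can. A call with a gripper value outside its range is refused whole. "claw" is the opening, from 0 (shut) to 1 (fully open), set as the call begins (left out, the last holds). The fingers move at their own pace and stop on an object; "grip_force" is the grip in N (left out, the last holds). Time passes only in rows, so rows that repeat a pose let the fingers close, or fill a call up. It gives the time, the measured TCP pose, the force, the opening and the grip force at its end, in the units of the state.
- robot.get_state(): the state, without advancing time (a new reading comes with each control period).
- robot.camera(name): name is "scene" or "side" or "wrist"; returns a dict with "img" (400x640x3 uint8, red, green, blue), "fx", "fy", "cx", "cy" (pixels), "cam_to_world" (4x4, takes a point from camera to world coordinates); the wrist camera has in their place "tool_from_camera" (4x4, takes a point from camera to tool coordinates, whose origin is the TCP and whose axes are the flange's). Camera axes: x right, y up, looking along -z (the intrinsics and any distortion apply to the point x, -y, -z); pixel columns grow to the right and rows downward; lengths in m; the calibration is good to about 2 mm. A picture is of the moment at which its call begins: read the wrist's pose just before it. There is no depth.
- robot.sign_off(): hands the job in; it is judged then, once.
The state is a dict: "time_s": time; "q": joint angles; "joint_velocities": joint speeds; "tau": joint torques, N m; "ee_pos": TCP position; "ee_rot": TCP orientation; "contact_force": force on the tool from outside, world axes, zero at the start; "ft_torque": the same for the moment, N m; "opening": finger opening in m; "gripper_force": force on a finger pad.
Only numpy, scipy, OpenCV 4.12 (cv2) and the standard library are available. Lean on these libraries where they do the work, as an engineer would, in place of code of your own. Each camera call takes 0.05 s, during which the arm holds its last target. There are 200 camera calls.

TASK

Take the cork hone out of its ring by its wooden handle, set it against the curved near edge of the stone at the left chalk mark (or just outside it), and rub along the edge in one unbroken stroke to the right mark and then back to the middle, always pressing so that the sprung carriage stays pushed back between 18 and 47 mm (about 3 to 7 N). The stone swivels away from any push beside its middle: never let it swing right round to its stops or slam it, and touch it only with the hone. It starts turned askew: bring it square to its slide by the pressure of the hone, then keep it square and at rest for some seconds with the hone at the middle of the edge; the program finishes while holding the hone there, still pressing, and nothing else is disturbed.

Things in the scene. Friction and masses are not known exactly. Their poses are not given: they have to be found in the camera images.
- base: Grey bed plate of the stone rest, fixed to the table, 340 x 120 mm and 33 mm high, with two steel slide rods. Its origin is on the table below the swivel axis when the carriage is fully forward; its x axis runs along the slide, away from the robot (yaw up to 0.2 rad), z up.
- carriage (a joint): How far the carriage is pushed back along the base's +x: 0 = fully forward (its start), 0.080 m = rear stop. A spring of 150 N/m, unloaded at 0, returns it against a 40 N s/m dashpot, so the pressing force along the slide is about 150 N/m times this value: 0.032 m is 4.8 N. Carriage, swivel and stone weigh about 11 kg together.
- rest (a joint): Swivel of the stone on the carriage, vertical axis through the middle of the curved edge. 0 = square to the slide, + = counterclockwise from above, stops at +-0.7 rad, start 0.15 to 0.35. No spring: damper 1.4 N m s/rad, inertia about 0.13 kg m2; it stays where it is left. A push F at y (stone frame) gives the torque -F*y: pushing the left half turns it negative.
- stone: Grey-green stone blank on the swivel, 200 wide, 125 deep, 58 mm thick. Origin: middle of its curved near edge, on the swivel axis, at its underside, 52 mm over the table. x into the stone, y to its left end seen from the robot, z up. The edge is an upright face bulging to the robot: x = 2*y*y (metres), y from -0.1 to 0.1. Hone friction about 0.6.
- mark_left (a point): Chalk line across the stone's top near its left end: the point on the upper rim of the curved edge at y = +70 mm in the stone's frame, 110 mm over the table. The two marks bound the part to be honed.
- mark_right (a point): The same for the right chalk line, y = -70 mm in the stone's frame.
- weight (a point): Top centre of the left of two iron weights (54 mm round, 52 to 97 mm over the table) that turn with the stone, at x = 65, y = +-150 mm in its frame. They are not touched. Under the curved edge, up to 52 mm over the table, lie the swivel disc (100 mm round) and the slide: keep the hone's underside above that.
- hone: Upright hand hone, 134 mm high, 0.16 kg: cork drum 36 mm diameter from 0 to 50 mm, steel neck 18 mm diameter to 64 mm, square wooden handle 26 x 26 mm to 134 mm. Origin at the centre of its underside, x and y along the handle's sides, z up. It stands on the table in the holder ring. Held 105 mm above its underside, the fingers clear the stone.
- tip (a point): Centre of the hone's cork drum, on its axis 25 mm above its underside; the drum's surface is 18 mm from it sideways.
- holder: Aluminium ring fixed to the table in which the hone stands: outside diameter 64 mm, inside 43 mm, 22 mm high. Origin at its centre on the table. Lift the hone straight up out of it.
- pebble: Bystander: grey river pebble, 84 mm across, 43 mm high. Leave alone.
- beaker: Bystander: open blue plastic beaker, 72 mm across, 100 mm high. Leave alone.
- offcut: Bystander: flat dark green stone offcut 90 x 50 x 16 mm. Leave alone.
Not all that is in view belongs to the job. Several things look just like the hone: the one meant starts farthest to the robot's left.

How it is judged:
By the outcome, as a careful person would: the job done as asked, in the order asked, and still so for the second after the job is handed in, while the arm keeps its last pose, push and grip.
It also fails if it takes over 54 s, if anything falls off the work surface, if the arm or the gripper's body presses on something with over 40 N, if the wrist force passes 120 N, or if a joint passes its speed limit or range.

## Working session

There is one attempt and no reset: what is moved stays moved. The work goes in short steps, Python scripts to look and compute and a tool call to move; the robot and the scene stay as the last step left them, time stands still between calls to the robot, and variables do not carry over. Pictures are saved under pics/ and viewed, at most 10 in all, crops included, and the job is handed in when it is done.

Besides the shell and the picture viewer there is one more tool, called after "Call:" as a command line: name --argument value ..., lists and objects as JSON in quotes. jog_arm: Moves the arm, as the interface text tells. Its arguments: {"type":"object","properties":{"steps":{"type":"array"},"claw":{"type":"number"},"grip_force":{"type":"number"}},"required":["steps"]}

```bash
ls; mkdir -p pics; python3 - <<'E'
from rig import robot
import cv2,numpy as np,pickle
s=robot.get_state();print({k:np.round(v,3) for k,v in s.items()}, robot.hold_point_z)
d={}
for n in("scene","side","wrist"):
    c=robot.camera(n);d[n]=c;cv2.imwrite(f"pics/{n}0.png",c["img"][:,:,::-1])
    print(n,{k:np.round(v,4).tolist() for k,v in c.items() if k!="img"})
pickle.dump(d,open("cam0.pkl","wb"))
E
```

```text
pics
{'time_s': np.float64(0.0), 'q': array([-0.103,  0.088,  1.372,  0.   ,  1.684, -0.103]), 'joint_velocities': array([ 0.   , -0.   ,  0.   ,  0.   ,  0.001,  0.   ]), 'tau': array([ 1.0000e-03, -3.4018e+01, -3.0242e+01,  7.2000e-02,  3.3000e-02,
       -0.0000e+00]), 'ee_pos': array([0.549, 0.   , 0.204]), 'ee_rot': array([-0.001,  0.707,  0.707, -0.001]), 'contact_force': array([-0.065,  0.673,  0.05 ]), 'ft_torque': array([ 0.045,  0.076, -0.056]), 'gripper_force': np.float64(0.0), 'opening': np.float64(0.094)} 0.0188
scene {'fx': 505.0434, 'fy': 505.0434, 'cx': 311.9558, 'cy': 190.4241, 'cam_to_world': [[-0.6426, -0.6558, 0.3962, 1.0768], [0.7662, -0.5518, 0.3292, 0.4312], [0.0027, 0.5152, 0.8571, 1.2019], [0.0, 0.0, 0.0, 1.0]]}
side {'fx': 475.0844, 'fy': 475.0844, 'cx': 321.0489, 'cy': 201.7203, 'cam_to_world': [[-0.9748, 0.1123, -0.1928, 0.2789], [-0.2227, -0.545, 0.8083, 1.1358], [-0.0143, 0.8309, 0.5562, 0.8688], [0.0, 0.0, 0.0, 1.0]]}
wrist {'fx': 278.3058, 'fy': 278.3058, 'cx': 318.4996, 'cy': 202.4658, 'tool_from_camera': [[-0.0004, 0.9654, 0.2609, 0.0743], [1.0, 0.0003, 0.0003, 0.0008], [0.0002, 0.2609, -0.9654, -0.1807], [0.0, 0.0, 0.0, 1.0]]}
```

View pics/scene0.png

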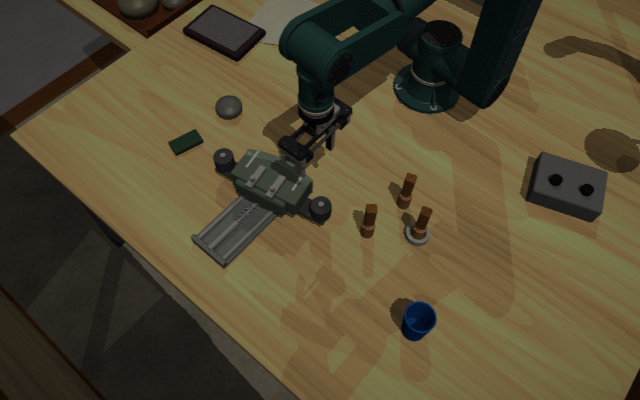

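View pics/side0.png

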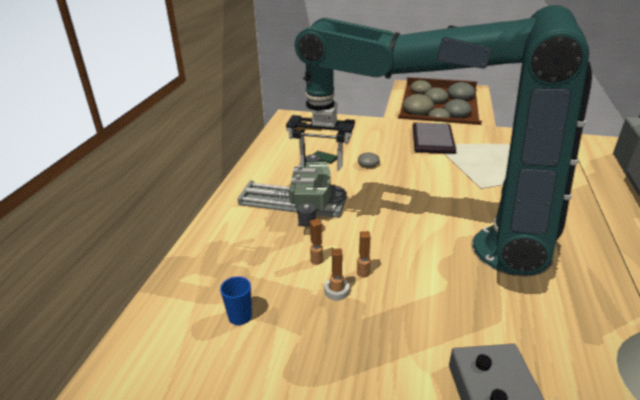

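The scene view shows three hone lookalikes at (369,222), (407,190) and (421,228). The one at (421,228) stands in the ring and looks farthest left (+y). In the side view they are at (316,240), (364,255) and (337,272). The stone is at (272,182) in the scene view. I'll confirm with enlarged crops.

```bash
cat > h.py <<'E'
import numpy as np,cv2,pickle
def ray(c,u,v):
    T=np.array(c["cam_to_world"]);d=T[:3,:3]@np.array([(u-c["cx"])/c["fx"],-(v-c["cy"])/c["fy"],-1.])
    return T[:3,3],d/np.linalg.norm(d)
def onz(c,u,v,z):
    o,d=ray(c,u,v);return o+d*(z-o[2])/d[2]
def proj(c,p):
    T=np.array(c["cam_to_world"]);q=T[:3,:3].T@(np.array(p)-T[:3,3])
    return c["cx"]+c["fx"]*q[0]/-q[2],c["cy"]-c["fy"]*q[1]/-q[2]
def tri(c1,p1,c2,p2):
    o1,d1=ray(c1,*p1);o2,d2=ray(c2,*p2)
    t=np.linalg.lstsq(np.c_[d1,-d2],o2-o1,rcond=None)[0]
    a,b=o1+d1*t[0],o2+d2*t[1];return (a+b)/2,np.linalg.norm(a-b)
E
python3 - <<'E'
from h import *
d=pickle.load(open("cam0.pkl","rb"))
for n,ps in(("scene",[(368,236),(404,206),(418,238)]),("side",[(316,261),(363,274),(337,292)])):
    for p in ps: print(n,p,onz(d[n],*p,0).round(3))
a=d["scene"]["img"][165:255,345:445];b=d["side"]["img"][210:310,290:390]
f=lambda i:cv2.resize(i,(400,400),interpolation=cv2.INTER_CUBIC)
cv2.imwrite("pics/hones.png",np.clip(np.hstack([f(a),f(b)])*1.5,0,255)[:,:,::-1])
a=d["scene"]["img"][140:270,185:345];cv2.imwrite("pics/stone.png",np.clip(cv2.resize(a,None,fx=5,fy=4.6,interpolation=cv2.INTER_CUBIC)*1.6,0,255)[:,:,::-1])
E
```

```text
scene (368, 236) [0.533 0.173 0.   ]
scene (404, 206) [0.397 0.193 0.   ]
scene (418, 238) [ 0.453  0.277 -0.   ]
side (316, 261) [0.528 0.164 0.   ]
side (363, 274) [ 0.393  0.189 -0.   ]
side (337, 292) [ 0.448  0.27  -0.   ][ WARN:0@0.085] global loadsave.cpp:1063 imwrite_ Unsupported depth image for selected encoder is fallbacked to CV_8U.
```

View pics/hones.png

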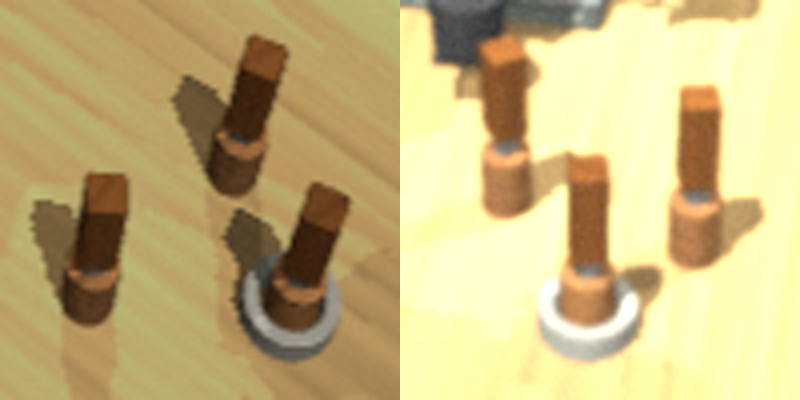

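View pics/stone.png

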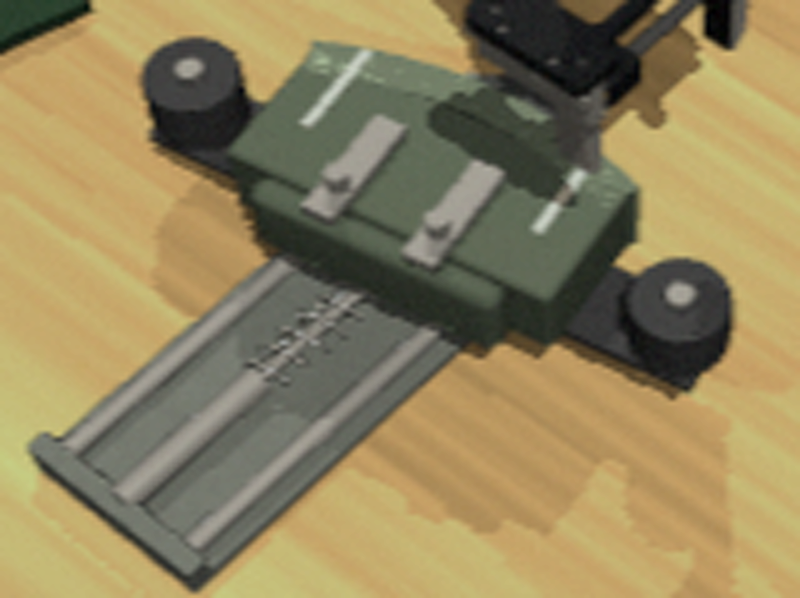

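View pics/wrist0.png

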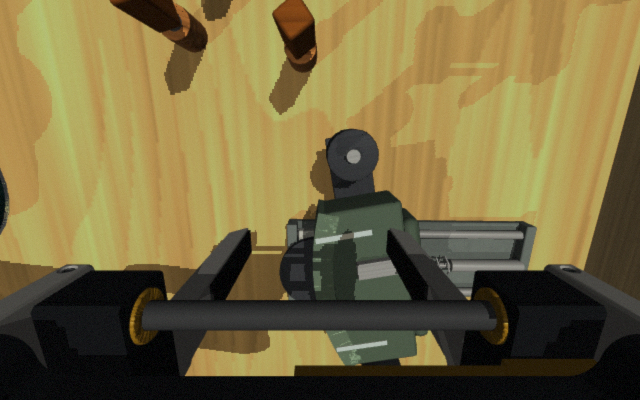

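The ringed hone stands at about (0.45, 0.27). The other two have y of about 0.17 and 0.19, so it is the farthest left and the one meant. The stone crop shows the weight tops at (681,294) and (188,68), the right mark at (365,55) and the slide rods. The wrist view shows the stone turned slightly and the left weight at (352,156).

```bash
python3 - <<'E'
from h import *
d=pickle.load(open("cam0.pkl","rb"));S,D=d["scene"],d["side"]
print("top",tri(S,(426.3,211.6),D,(337,252.5)))
H=lambda x,y:(345+x/4,165+y/4.444)
for q in[(318,183),(350,195),(338,228),(303,215)]: print("corner",onz(S,*H(*q),.134).round(4))
C=lambda x,y:(185+x/5,140+y/4.6)
wl=onz(S,*C(681,294),.099);wr=onz(S,*C(188,68),.099)
y=wl-wr;print("w",wl,wr,np.linalg.norm(y));a=np.arctan2(-y[0],y[1]);x=np.array([np.cos(a),np.sin(a),0])
print("stone yaw",a,"origin",(wl+wr)/2-.065*x)
for q in[(365,55),(305,122),(583,172),(537,232)]: print("mark",onz(S,*C(*q),.11).round(4))
for p,q in[((75,440),(290,265)),((195,540),(440,330)),((125,492),(350,300)),((205,580),(455,350))]:
    v=onz(S,*C(*q),.04)-onz(S,*C(*p),.04);print("rod",np.arctan2(-v[1],-v[0]),onz(S,*C(*p),.04).round(3),onz(S,*C(*q),.04).round(3))
E
```

```text
top (array([0.44865883, 0.26907438, 0.12994182]), np.float64(0.0007155810624641371))
corner [0.4416 0.2583 0.134 ]
corner [0.4354 0.2772 0.134 ]
corner [0.4572 0.2829 0.134 ]
corner [0.4641 0.2624 0.134 ]
w [0.58220832 0.05063528 0.099     ] [ 0.63514392 -0.24534371  0.099     ] 0.30067546892278724
stone yaw 0.17697798863969844 origin [ 0.54469141 -0.10879782  0.099     ]
mark [ 0.5729 -0.1736  0.11  ]
mark [ 0.6267 -0.1657  0.11  ]
mark [ 0.5592 -0.0336  0.11  ]
mark [ 0.6038 -0.026   0.11  ]
rod -0.03774881704264263 [ 0.826 -0.147  0.04 ] [ 0.675 -0.141  0.04 ]
rod -0.03615412086255869 [ 0.829 -0.058  0.04 ] [ 0.655 -0.051  0.04 ]
rod -0.02423256110063971 [ 0.832 -0.105  0.04 ] [ 0.671 -0.101  0.04 ]
rod -0.003966646540766986 [ 0.842 -0.037  0.04 ] [ 0.66  -0.037  0.04 ]
```

Call:
jog_arm --steps '[0.016, -0.006, 0, 0, 0, -0.02, 0.054, -0.02, 0, 0, 0, -0.06, 0.108, -0.04, 0, 0, 0, -0.12, 0.162, -0.06, 0, 0, 0, -0.18, 0.216, -0.08, 0, 0, 0, -0.24, 0.255, -0.094, 0, 0, 0, -0.28, 0.269, -0.1, 0, 0, 0, -0.3, 0.269, -0.1, 0, 0, 0, -0.3, 0.269, -0.1, 0, 0, 0, -0.3, 0.269, -0.1, 0, 0, 0, -0.3]' --claw 1

```text
time_s: 1.4
ee_pos: [0.4506, 0.2678, 0.2055]
ee_rot: [0.0, 0.594, 0.804, -0.0]
contact_force: [-0.5, -0.2, -0.8]
opening: 0.0938
gripper_force: 0.0
```

```bash
python3 - <<'E'
from rig import robot
import cv2,numpy as np,pickle
from h import *
from scipy.spatial.transform import Rotation as R
s=robot.get_state();d={"s":s}
for n in("wrist","scene"):
    c=robot.camera(n);d[n]=c;cv2.imwrite(f"pics/{n}1.png",c["img"][:,:,::-1])
pickle.dump(d,open("cam1.pkl","wb"))
c=d["wrist"];q=s["ee_rot"];T=np.eye(4);T[:3,:3]=R.from_quat([*q[1:],q[0]]).as_matrix();T[:3,3]=s["ee_pos"]
c["cam_to_world"]=T@c["tool_from_camera"]
print(s["ee_pos"],q,proj(c,[.449,.269,.134]))
w=cv2.resize(c["img"][80:330,170:470],(480,400),interpolation=cv2.INTER_CUBIC)
a=cv2.resize(d["scene"]["img"][140:230,205:335],(800-480,400),interpolation=cv2.INTER_CUBIC)
cv2.imwrite("pics/m1.png",np.clip(np.hstack([w,a])*1.4,0,255).astype("uint8")[:,:,::-1])
E
```

```text
[0.45060646 0.26781117 0.20547704] [ 1.79205762e-04  5.94394550e-01  8.04173538e-01 -8.56788476e-05] (np.float64(316.93067088129993), np.float64(206.96921608824363))
```

View pics/m1.png

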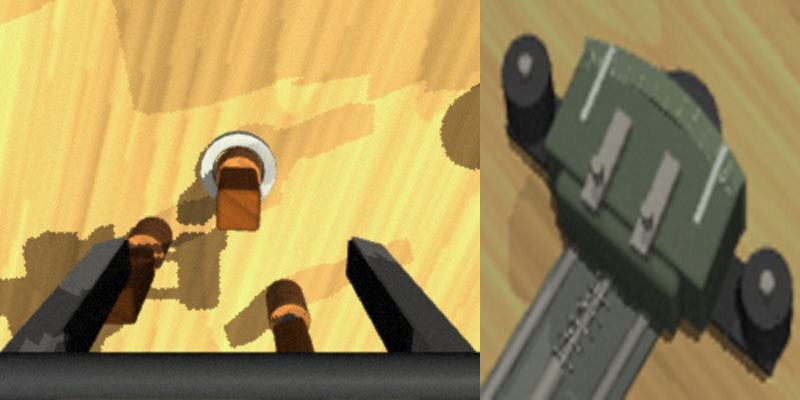

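The wrist crop shows the handle's top face, aligned with the image, at (217..261, 190..230). The scene crop shows the marks' rim ends at (613,48) on the right and (723,150) on the left, and the weights at (525,65) and (767,258).

```bash
python3 - <<'E'
from h import *
from scipy.spatial.transform import Rotation as R
d=pickle.load(open("cam1.pkl","rb"));c=d["wrist"];S=d["scene"];s=d["s"];q=s["ee_rot"]
T=np.eye(4);T[:3,:3]=R.from_quat([*q[1:],q[0]]).as_matrix();T[:3,3]=s["ee_pos"]
c["cam_to_world"]=T@c["tool_from_camera"]
p=onz(c,319.1,211.2,.134);print("hone",p,"tool shift",T[:3,:3].T@(p-T[:3,3]))
a=onz(c,170+217/1.6,80+210/1.6,.134);b=onz(c,170+260.5/1.6,80+210/1.6,.134);print(np.linalg.norm(a-b),np.arctan2(*(b-a)[1::-1]))
C=lambda x,y:(205+(x-480)/2.4615,140+y/4.444)
wl=onz(S,*C(767,258),.098);wr=onz(S,*C(525,65),.098);y=wl-wr
print(wl,wr,np.linalg.norm(y));al=np.arctan2(-y[0],y[1]);x=np.array([np.cos(al),np.sin(al),0]);print(al,(wl+wr)/2-.065*x)
mr=onz(S,*C(613,48),.11);ml=onz(S,*C(723,150),.11);y=ml-mr;al2=np.arctan2(-y[0],y[1]);print(mr,ml,np.linalg.norm(y),al2,(ml+mr)/2-.0098*x)
# mark pixels at rim, by thresholding bright low-sat pixels
img=S["img"][140:230,205:335].astype(int);m=((img.min(2)>120)&(img.max(2)-img.min(2)<40)).astype("uint8")
n,l,st,ce=cv2.connectedComponentsWithStats(m)
for i in range(1,n):
    if st[i,4]>8: print(st[i],(ce[i]+[205,140]).round(1))
E
```

```text
hone [0.45217851 0.26561594 0.134     ] tool shift [-0.00253196  0.00085344  0.0714781 ]
0.025737374696058163 0.297507402709995
[0.56798771 0.04025496 0.098     ] [ 0.63321732 -0.24493065  0.098     ] 0.29255038995308835
0.22485889874583354 [ 0.53723885 -0.11683082  0.098     ]
[ 0.56840662 -0.17402445  0.11      ] [ 0.54726892 -0.03661947  0.11      ] 0.1390213304764314 0.15263851824704408 [ 0.54828448 -0.10750706  0.11      ]
```

```bash
python3 - <<'E'
from h import *
d=pickle.load(open("cam1.pkl","rb"));S=d["scene"]
img=S["img"][140:270,185:345].astype(int)
for th,sp in((70,22),(85,25),(100,30)):
    m=((img.min(2)>th)&(img.max(2)-img.min(2)<sp)).astype("uint8")
    n,l,st,ce=cv2.connectedComponentsWithStats(m,connectivity=8);print(th)
    for i in range(1,n):
        if st[i,4]>5:
            p=np.argwhere(l==i)[:,::-1];b=cv2.fitLine(p.astype("float32"),2,0,.01,.01).ravel()
            t=(p-b[2:])@b[:2];e=[b[2:]+b[:2]*k+[185,140] for k in(t.min()-.4,t.max()+.4)]
            print(st[i,4],(ce[i]+[185,140]).round(1),np.round(e,1).tolist())
E
```

```text
70
67 [252.7 157.5] [[245.5, 166.9], [258.9, 149.4]]
15 [222.9 153.8] [[220.5, 154.2], [225.5, 153.3]]
117 [258.  172.1] [[251.8, 179.2], [264.3, 164.9]]
80 [299.2 180.2] [[291.6, 190.0], [305.1, 172.4]]
159 [276.  184.7] [[267.6, 195.7], [283.7, 174.5]]
33 [249.8 182.7] [[245.7, 182.1], [254.2, 183.3]]
199 [219.  217.4] [[197.1, 237.6], [242.5, 195.9]]
20 [321.  202.9] [[318.7, 201.7], [323.4, 204.1]]
247 [228.7 228.3] [[208.7, 247.3], [256.0, 202.4]]
215 [244.6 236.5] [[221.5, 259.0], [270.7, 211.1]]
85
48 [252.5 158. ] [[246.0, 166.5], [258.6, 150.0]]
8 [222.9 153.9] [[221.6, 155.2], [224.2, 152.6]]
83 [258.2 171.7] [[252.0, 178.6], [263.9, 165.3]]
57 [298.4 180.5] [[292.1, 189.6], [304.4, 171.8]]
88 [277.9 181.8] [[272.2, 188.7], [283.5, 175.0]]
11 [248.7 182.5] [[248.5, 185.3], [249.0, 179.6]]
15 [268.9 193.2] [[267.8, 190.0], [270.1, 196.7]]
12 [321.2 202.7] [[320.5, 204.6], [322.0, 200.6]]
83 [216.  220.3] [[198.8, 236.3], [233.0, 204.4]]
96 [222.4 234.2] [[208.7, 247.3], [236.4, 220.9]]
81 [237.6 243.3] [[223.1, 257.6], [251.3, 229.8]]
100
34 [252.2 158.3] [[246.0, 166.5], [258.5, 150.1]]
40 [297.9 181.2] [[292.0, 189.5], [304.0, 172.5]]
```

Call:
jog_arm --steps '[-0.002, 0.001, 0.01, 0, 0, 0, -0.002, 0.001, 0.03, 0, 0, 0, -0.002, 0.001, 0.055, 0, 0, 0, -0.002, 0.001, 0.08, 0, 0, 0, -0.002, 0.001, 0.1, 0, 0, 0, -0.002, 0.001, 0.114, 0, 0, 0, -0.002, 0.001, 0.119, 0, 0, 0, -0.002, 0.001, 0.119, 0, 0, 0, -0.002, 0.001, 0.119, 0, 0, 0, -0.002, 0.001, 0.119, 0, 0, 0]'

```text
time_s: 2.75
ee_pos: [0.4521, 0.2676, 0.0874]
ee_rot: [0.0, 0.593, 0.805, 0.001]
contact_force: [-0.2, 0.6, 0.2]
opening: 0.0941
gripper_force: 0.0
```

Call:
jog_arm --steps '[0, 0, 0, 0, 0, 0, 0, 0, 0, 0, 0, 0, 0, 0, 0, 0, 0, 0, 0, 0, 0, 0, 0, 0, 0, 0, 0, 0, 0, 0, 0, 0, 0, 0, 0, 0, 0, 0, 0, 0, 0, 0, 0, 0, 0, 0, 0, 0, 0, 0, -0.004, 0, 0, 0, 0, 0, -0.015, 0, 0, 0]' --claw 0 --grip_force 55

```text
time_s: 4.0
ee_pos: [0.4509, 0.2671, 0.101]
ee_rot: [-0.001, 0.593, 0.805, -0.001]
contact_force: [-0.2, -0.5, -1.0]
opening: 0.0257
gripper_force: 54.8
```

```bash
python3 - <<'E'
from h import *
d=pickle.load(open("cam1.pkl","rb"));S=d["scene"]
mr=onz(S,258.8,149.7,.11);mr2=onz(S,245.7,166.7,.11);ml=onz(S,304.8,172,.11);ml2=onz(S,291.8,189.8,.11)
for v in(mr-mr2,ml-ml2):print("yaw",np.arctan2(-v[1],-v[0]),np.linalg.norm(v))
y=ml-mr;al=np.arctan2(-y[0],y[1]);x=np.array([np.cos(al),np.sin(al),0]);print(mr,ml,np.linalg.norm(y),al,(ml+mr)/2-.0098*x)
wl=onz(S,321.1,202.8,.099);wr=onz(S,222.9,153.9,.099);y=wl-wr;al=np.arctan2(-y[0],y[1]);x=np.array([np.cos(al),np.sin(al),0]);print(wl,wr,np.linalg.norm(y),al,(wl+wr)/2-.065*x)
for p,q in(((197.1,237.6),(242.5,195.9)),((221.5,259),(270.7,211.1)),((208.7,247.3),(256,202.4))):
    a,b=onz(S,*p,.045),onz(S,*q,.045);v=a-b;print(np.arctan2(v[1],v[0]),a,b)
E
```

```text
yaw 0.1772072126212307 0.06241603946338296
yaw 0.1542825591139341 0.0626870260742917
[ 0.56618909 -0.17693815  0.11      ] [ 0.5413808  -0.03798238  0.11      ] 0.14115295347967374 0.1766723605964494 [ 0.54413749 -0.10918266  0.11      ]
[0.57989131 0.048404   0.099     ] [ 0.63260421 -0.24677214  0.099     ] 0.299845961661514 0.1767182762023106 [ 0.54226008 -0.11061107  0.099     ]
-0.016334546841638486 [ 0.83558518 -0.14602112  0.045     ] [ 0.67361128 -0.14337512  0.045     ]
-0.011644220770548946 [ 0.83716772 -0.05717987  0.045     ] [ 0.65939958 -0.0551098   0.045     ]
-0.010862325671905643 [ 0.83544267 -0.10419649  0.045     ] [ 0.6650301  -0.10234534  0.045     ]
```

The hone is gripped (opening 25.7 mm, 55 N). Next I'll refine the slide's yaw from the saved wrist and scene pictures.

```bash
python3 - <<'E'
from h import *
from scipy.spatial.transform import Rotation as R
d=pickle.load(open("cam0.pkl","rb"));c=d["wrist"]
T=np.eye(4);q=np.array([-.001,.7071,.7071,-.001]);T[:3,:3]=R.from_quat([*q[1:],q[0]]).as_matrix();T[:3,3]=[.5495,0,.2045]
c["cam_to_world"]=T@c["tool_from_camera"]
S=pickle.load(open("cam1.pkl","rb"))["scene"]
lsd=cv2.createLineSegmentDetector()
for n,cc,(x0,x1,y0,y1),ml in(("wrist",c,(405,545,205,310),40),("scene",S,(185,285,190,270),25),("side",d["side"],(230,300,175,225),25)):
    g=cv2.cvtColor(cc["img"],cv2.COLOR_RGB2GRAY)[y0:y1,x0:x1]
    for l in lsd.detect(g)[0].reshape(-1,4):
        if np.hypot(l[2]-l[0],l[3]-l[1])<ml: continue
        a,b=onz(cc,l[0]+x0,l[1]+y0,.035),onz(cc,l[2]+x0,l[3]+y0,.035)
        if a[0]>b[0]:a,b=b,a
        print(n,(l+[x0,y0,x0,y0]).round(1),"ang %.3f"%np.arctan2(*(b-a)[1::-1]),a.round(3)[:2],b.round(3)[:2])
E
```

```text
wrist [454.4 269.2 543.1 270.1] ang -0.010 [ 0.739 -0.116] [ 0.862 -0.118]
wrist [416.9 219.2 518.1 219.4] ang -0.001 [ 0.68  -0.043] [ 0.814 -0.043]
wrist [420.7 235.5 523.1 237.8] ang -0.023 [ 0.687 -0.066] [ 0.825 -0.069]
wrist [520.6 231.8 420.6 231.6] ang -0.001 [ 0.687 -0.061] [ 0.82  -0.061]
wrist [521.9 261.8 453.1 262.1] ang 0.006 [ 0.736 -0.106] [ 0.83  -0.105]
wrist [536.4 227.6 527.6 267. ] ang 1.564 [ 0.84  -0.113] [ 0.84  -0.055]
wrist [449.4 258.  506.9 257.6] ang 0.009 [ 0.73  -0.099] [ 0.809 -0.099]
wrist [404.4 250.2 427.3 284.9] ang -0.969 [ 0.667 -0.088] [ 0.704 -0.141]
wrist [515.6 223.2 420.6 222.2] ang -0.010 [ 0.685 -0.047] [ 0.811 -0.049]
wrist [465.6 228.7 513.1 227.9] ang 0.018 [ 0.746 -0.057] [ 0.809 -0.055]
wrist [453.1 251.3 508.1 251.4] ang -0.002 [ 0.734 -0.089] [ 0.809 -0.089]
scene [222.1 267.9 189.3 239.4] ang 1.561 [ 0.85  -0.162] [ 0.851 -0.043]
scene [276.4 216.4 224.6 268.4] ang -0.003 [ 0.658 -0.037] [ 0.848 -0.038]
scene [199.2 238.  241.9 198.1] ang -0.009 [ 0.676 -0.145] [ 0.831 -0.146]
scene [196.9 233.1 236.4 196.4] ang -0.008 [ 0.682 -0.16 ] [ 0.825 -0.161]
scene [224.3 258.1 270.7 213.3] ang -0.017 [ 0.66  -0.055] [ 0.829 -0.058]
scene [211.5 247.7 237.1 223.3] ang -0.009 [ 0.738 -0.102] [ 0.83  -0.103]
scene [192.8 238.5 220.8 262.9] ang 1.557 [ 0.842 -0.158] [ 0.844 -0.055]
scene [268.  211.7 222.8 255.3] ang -0.015 [ 0.662 -0.064] [ 0.826 -0.066]
scene [239.6 215.8 207.7 245.2] ang -0.026 [ 0.718 -0.112] [ 0.831 -0.115]
side [294.6 212.2 232.2 204.6] ang -0.002 [ 0.634 -0.003] [ 0.838 -0.004]
side [287.1 200.2 243.3 195.1] ang 0.000 [ 0.676 -0.063] [ 0.823 -0.063]
side [245.5 190.4 286.9 195.4] ang -0.013 [ 0.684 -0.089] [ 0.826 -0.091]
side [273.1 189.9 247.  187. ] ang 0.005 [ 0.738 -0.112] [ 0.829 -0.112]
side [261.8 184.8 293.2 189.9] ang -0.084 [ 0.673 -0.126] [ 0.785 -0.135]
side [244.4 199.  291.9 205.1] ang -0.017 [ 0.653 -0.039] [ 0.811 -0.042]
```

Call:
jog_arm --steps '[0, 0, -0.012, 0, 0, 0, 0, 0, -0.035, 0, 0, 0, 0, 0, -0.065, 0, 0, 0, 0, 0, -0.095, 0, 0, 0, 0, 0, -0.115, 0, 0, 0, 0, 0, -0.12, 0, 0, 0.03, 0, 0, -0.12, 0, 0, 0.1, 0, 0, -0.12, 0, 0, 0.18, 0, 0, -0.12, 0, 0, 0.26, 0, 0, -0.12, 0, 0, 0.315]'

```text
time_s: 5.25
ee_pos: [0.4512, 0.2672, 0.2207]
ee_rot: [-0.0, 0.713, 0.701, -0.001]
contact_force: [0.2, 0.0, -2.6]
opening: 0.0256
gripper_force: 54.8
```

Call:
jog_arm --steps '[-0.015, 0.002, 0, 0, 0, 0, -0.05, 0.007, 0, 0, 0, 0, -0.105, 0.015, 0, 0, 0, 0, -0.16, 0.023, 0, 0, 0, 0, -0.215, 0.032, 0.005, 0, 0, 0, -0.26, 0.039, 0.02, 0, 0, 0, -0.287, 0.043, 0.04, 0, 0, 0, -0.2965, 0.044, 0.06, 0, 0, 0, -0.2965, 0.044, 0.072, 0, 0, 0, -0.2965, 0.044, 0.074, 0, 0, 0]'

```text
time_s: 6.5
ee_pos: [0.4903, -0.0296, 0.1465]
ee_rot: [-0.001, 0.712, 0.702, -0.001]
contact_force: [-0.7, 0.0, -0.4]
opening: 0.0254
gripper_force: 54.8
```

```bash
cat > look.py <<'E'
from rig import robot
from h import *
import sys
BY=-.010; O0=np.array([.5435,-.108])
def marks(S):
    img=S["img"][135:240,185:345].astype(int)
    m=((img.min(2)>85)&(img.max(2)-img.min(2)<25)).astype("uint8")
    n,l,st,ce=cv2.connectedComponentsWithStats(m,connectivity=8);out=[]
    for i in range(1,n):
        if st[i,4]<7: continue
        p=np.argwhere(l==i)[:,::-1];b=cv2.fitLine(p.astype("float32"),2,0,.01,.01).ravel()
        t=(p-b[2:])@b[:2];e=[b[2:]+b[:2]*k+[185,135] for k in(t.min()-.4,t.max()+.4)]
        out.append((st[i,4],ce[i]+[185,135],sorted(map(tuple,np.round(e,1)),key=lambda q:q[1])))
    return out
def report(name):
    s=robot.get_state();S=robot.camera("scene");D=robot.camera("side")
    pickle.dump(dict(s=s,scene=S,side=D),open(name+".pkl","wb"));cv2.imwrite(f"pics/{name}.png",S["img"][:,:,::-1]);cv2.imwrite(f"pics/{name}s.png",D["img"][:,:,::-1])
    print("t",s["time_s"],"ee",s["ee_pos"].round(4),"q",np.round(s["ee_rot"],3),"F",s["contact_force"].round(2),"vmax",np.abs(s["joint_velocities"]).max().round(2))
    for o in marks(S): print(o[0],o[1].round(1),o[2],onz(S,*o[2][0],.11).round(4)[:2],"c@.099",onz(S,*o[1],.099).round(4)[:2])
if __name__=="__main__": report(sys.argv[1])
E
python3 look.py a1
python3 - <<'E'
from h import *
d=pickle.load(open("a1.pkl","rb"))
# cork drum by hue in both views
P={}
for n in("scene","side"):
    c=d[n];hsv=cv2.cvtColor(c["img"],cv2.COLOR_RGB2HSV);m=((hsv[...,0]<12)&(hsv[...,1]>90)&(hsv[...,2]>40)).astype("uint8")
    u,v=proj(c,[*(d["s"]["ee_pos"][:2]+[0,-.002]),d["s"]["ee_pos"][2]-.0874+.025]);print(n,"pred tip",round(u),round(v))
    k,l,st,ce=cv2.connectedComponentsWithStats(m)
    for i in range(1,k):
        if st[i,4]>25:print(st[i],ce[i].round(1))
s,e=d["scene"]["img"],d["side"]["img"]
f=lambda i:cv2.resize(i,(400,400),interpolation=cv2.INTER_CUBIC)
cv2.imwrite("pics/a1c.png",np.clip(np.hstack([f(s[110:240,220:350]),f(e[110:230,270:390])])*1.4,0,255).astype("uint8")[:,:,::-1])
E
```

```text
t 6.5 ee [ 0.4903 -0.0296  0.1465] q [-0.001  0.712  0.702 -0.001] F [-0.69  0.02 -0.4 ] vmax 0.03
48 [252.5 158. ] [(np.float64(258.6), np.float64(150.0)), (np.float64(246.0), np.float64(166.5))] [ 0.5672 -0.1767] c@.099 [ 0.5916 -0.1775]
8 [222.9 153.9] [(np.float64(224.2), np.float64(152.6)), (np.float64(221.6), np.float64(155.2))] [ 0.6319 -0.2404] c@.099 [ 0.6326 -0.2469]
84 [258.1 171.7] [(np.float64(263.9), np.float64(165.3)), (np.float64(252.0), np.float64(178.5))] [ 0.594  -0.1328] c@.099 [ 0.6135 -0.1363]
53 [298.3 180.7] [(np.float64(304.5), np.float64(171.9)), (np.float64(292.1), np.float64(189.6))] [ 0.5416 -0.0388] c@.099 [ 0.5673 -0.0382]
88 [277.8 181.9] [(np.float64(283.6), np.float64(175.1)), (np.float64(272.1), np.float64(188.6))] [ 0.5837 -0.0735] c@.099 [ 0.6038 -0.0762]
12 [248.6 182.7] [(np.float64(249.3), np.float64(179.7)), (np.float64(248.0), np.float64(184.9))] [ 0.6505 -0.1312] c@.099 [ 0.6539 -0.1321]
15 [268.9 193.2] [(np.float64(267.8), np.float64(190.0)), (np.float64(270.1), np.float64(196.7))] [ 0.6427 -0.0743] c@.099 [ 0.6435 -0.0708]
82 [216.  220.3] [(np.float64(233.1), np.float64(204.5)), (np.float64(198.7), np.float64(236.3))] [ 0.7291 -0.1117] c@.099 [ 0.7844 -0.1179]
66 [225.9 230.8] [(np.float64(236.4), np.float64(220.8)), (np.float64(216.3), np.float64(239.9))] [ 0.7564 -0.0735] c@.099 [ 0.7893 -0.079 ]
28 [246.1 234.8] [(np.float64(251.3), np.float64(229.7)), (np.float64(241.2), np.float64(239.7))] [ 0.7506 -0.0291] c@.099 [ 0.7653 -0.0338]
scene pred tip 319 166
[ 95   0  24  16 135] [108.9   5. ]
[172   0  21  13  56] [181.3   6. ]
[137  10  36  27 248] [153.7  20.7]
side pred tip 343 199
[443  83   8   9  26] [446.3  86.5]
[405  90   9   7  27] [408.4  92.9]
[439  95  39  28 227] [466.5 113.6]
[434 101  12   7  34] [438.5 104.7]
[400 109  19  10  59] [407.8 114.6]
[420 114  18   6  47] [426.9 117.2]
```

View pics/a1c.png

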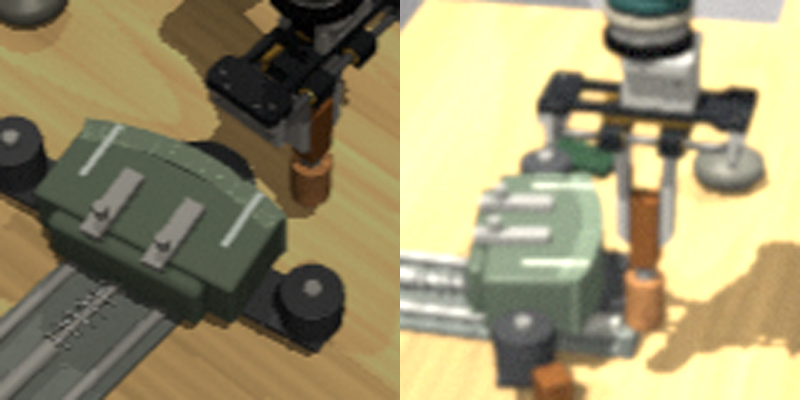

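The crop shows the hone upright in front of the left mark: drum centre at (311,181) in the scene half and (645,301) in the side half. Left mark rim at (260,197), right mark rim at (120,127). Next I'll triangulate the tip and simulate the stroke plan.

```bash
cat > sim.py <<'E'
import numpy as np
from scipy.optimize import brentq
# base frame: origin at O0, x along slide. hone centre (X,Y). returns carriage gap & contact y for angle ph
def contact(X,Y,ph):
    # stone point s(y) offset normal: centre C(y)=(2y^2-.018/n, y+.072y/n); world=(d,0)+R(ph)C ; Y matches -> y, then d
    c,s=np.cos(ph),np.sin(ph)
    f=lambda y:(lambda n:s*(2*y*y-.018/n)+c*(y+.072*y/n)-Y)(np.sqrt(1+16*y*y))
    y=brentq(f,-.16,.16);n=np.sqrt(1+16*y*y)
    return y,X-(c*(2*y*y-.018/n)-s*(y+.072*y/n))
def run(rows,X0,Y0,ph=.19,w=0,d0=None,mu=.6,log=True,dt=.0025):
    """rows: list of (X,Y) every .125 s, linear between. kinematic carriage."""
    X,Y=X0,Y0;y,d=contact(X,Y,ph);dp=max(d,0) if d0 is None else d0;v=0;yp=y;out=[];t=0
    for k,(a,b) in enumerate(rows):
        n=int(.125/dt)
        for i in range(n):
            X+=(a-(X0 if k==0 else rows[k-1][0]))/n;Y+=(b-(Y0 if k==0 else rows[k-1][1]))/n
            y,d=contact(X,Y,ph);t+=dt
            if d<=0 : dp=0;v=0;w*=1-1.4/.13*dt;ph+=w*dt;yp=y;continue
            vn=(d-dp)/dt;v+=(vn-v)*.1;dp=d
            F=max(150*d+40*v,0)
            sl=np.tanh((y-yp)/dt/.003);yp=y
            # normal N along (1,-4y)/n in stone frame, friction mu N sl along (4y,1)/n ; slide comp ~F
            nn=np.sqrt(1+16*y*y);c,s=np.cos(ph),np.sin(ph)
            fv=np.array([1,-4*y])/nn+mu*sl*np.array([4*y,1])/nn
            N=F/(c*fv[0]-s*fv[1]);T=N*(2*y*y*fv[1]-y*fv[0])
            w+=(T-1.4*w)/.13*dt;ph+=w*dt
        out.append((t,X,Y,y,d,ph,w,F))
        if log: print("t%.2f X%+.4f Y%+.4f y%+.4f d%.4f ph%+.3f w%+.3f F%.1f"%out[-1])
    return out
E
python3 - <<'E'
from h import *
d=pickle.load(open("a1.pkl","rb"))
p,e=tri(d["scene"],(321.1,168.8),d["side"],(343.5,200.3));print("tip",p,e,d["s"]["ee_pos"])
from sim import *
# base frame hone pos now: hone=TCP+(0,-.002)
b=-.01;Rm=np.array([[np.cos(b),np.sin(b)],[-np.sin(b),np.cos(b)]])
h=Rm@(np.array([.4903,-.0316])-[.5435,-.108]);print("hone base",h,contact(*h,.187))
X,Y=h
pr=[(X+.015,.073),(X+.025,.074),(X+.031,.0745)]
for i in range(7): pr.append((X+.031+.006*(i+1),.075))
run(pr,X,Y,.187)
E
```

```text
tip [ 0.48923913 -0.02557713  0.08163031] 0.005469281332874198 [ 0.49027418 -0.02962906  0.14651765]
hone base [-0.05396133  0.07586419] (0.07337200128457778, np.float64(-0.03298698411267488))Traceback (most recent call last):
  File "<stdin>", line 11, in <module>
  File "sim.py", line 27, in run
    out.append((t,X,Y,y,d,ph,w,F))
                               ^
UnboundLocalError: cannot access local variable 'F' where it is not associated with a value
```

```bash
sed -i 's/;out=\[\];t=0/;out=[];t=0;F=0/' sim.py; python3 - <<'E'
from h import *
d=pickle.load(open("a1.pkl","rb"));S,D=d["scene"],d["side"]
print("hone scene",onz(S,321.1,168.8,.084),"side",onz(D,343.5,200.3,.084))
print("side ml",onz(D,327,189.5,.11),"mr",onz(D,327.9,165.2,.11))
img=D["img"][150:215,285:345].astype(int);m=((img.min(2)>150)&(img.max(2)-img.min(2)<40)).astype("uint8")
k,l,st,ce=cv2.connectedComponentsWithStats(m)
for i in range(1,k):
    if st[i,4]>6:print(st[i]+[285,150,0,0,0],(ce[i]+[285,150]).round(1))
g=cv2.cvtColor(S["img"],cv2.COLOR_RGB2LAB)[145:185,300:340]
print(S["img"][150:185:2,321].tolist());print(S["img"][168,308:336:1].tolist())
E
```

```text
hone scene [ 0.49310335 -0.02265394  0.084     ] side [ 0.48717083 -0.02565093  0.084     ]
side ml [ 0.53920102 -0.03446249  0.11      ] mr [ 0.56764798 -0.17896135  0.11      ]
[310 165  18   2  24] [319.6 165.2]
[303 169  12   2  24] [308.5 169.5]
[301 178  13   3  34] [307.4 179.1]
[285 187   4   2   7] [286.3 187.6]
[307 188  19   2  33] [316.8 188.4]
[285 202   5   3  12] [286.9 203.1]
[[42, 28, 18], [40, 25, 14], [41, 26, 12], [41, 26, 14], [43, 29, 17], [40, 23, 9], [39, 21, 9], [66, 50, 36], [104, 71, 42], [60, 39, 25], [61, 40, 23], [63, 44, 25], [64, 43, 25], [65, 43, 25], [72, 57, 36], [124, 107, 68], [123, 109, 70], [124, 111, 70]]
[[71, 57, 34], [72, 58, 35], [74, 60, 37], [74, 60, 37], [74, 59, 37], [67, 53, 33], [49, 36, 21], [37, 25, 9], [46, 31, 16], [53, 35, 20], [58, 38, 20], [59, 39, 21], [60, 40, 23], [60, 39, 25], [58, 37, 21], [60, 40, 21], [60, 39, 21], [58, 39, 22], [56, 37, 22], [84, 68, 41], [114, 99, 63], [123, 111, 70], [123, 112, 71], [125, 110, 71], [124, 108, 68], [123, 105, 67], [124, 104, 66], [123, 102, 65]]
```

```bash
python3 - <<'E'
from sim import *
X,Y=-.0545,.0785   # hone base frame
print(contact(X,Y,.187))
# call 1: approach and light press ; call 2: press on & stroke left half; 3: right; 4: back
r=[(X+a,.0785) for a in(.010,.020,.027,.030,.033,.036,.040,.045,.050,.055)]
r+=[(X+.060,.0785),(X+.065,.0785),(X+.069,.0785),(X+.072,.077),(X+.074,.073),(X+.076,.067),(X+.078,.061),(X+.079,.055),(X+.079,.049),(X+.079,.043)]
yy=[.036,.029,.021,.012,.003,-.007,-.017,-.027,-.037,-.047]
xx=[.079,.078,.077,.075,.073,.071,.071,.071,.072,.073]
r+=[(X+a,b) for a,b in zip(xx,yy)]
yy=[-.057,-.066,-.074,-.0785,-.0785,-.073,-.065,-.056,-.047,-.038]
xx=[.074,.074,.073,.073,.073,.071,.069,.068,.067,.067]
r+=[(X+a,b) for a,b in zip(xx,yy)]
yy=[-.030,-.022,-.015,-.009,-.004,-.001,0,0,0,0]
xx=[.067,.067,.067,.067]+[.067]*6
r+=[(X+a,b) for a,b in zip(xx,yy)]
run(r,X,Y,.187)
E
```

```text
(0.07575997567115181, np.float64(-0.03379774454656627))
t0.13 X-0.0445 Y+0.0785 y+0.0758 d-0.0238 ph+0.187 w+0.000 F0.0
t0.25 X-0.0345 Y+0.0785 y+0.0758 d-0.0138 ph+0.187 w+0.000 F0.0
t0.38 X-0.0275 Y+0.0785 y+0.0758 d-0.0068 ph+0.187 w+0.000 F0.0
t0.50 X-0.0245 Y+0.0785 y+0.0758 d-0.0038 ph+0.187 w+0.000 F0.0
t0.62 X-0.0215 Y+0.0785 y+0.0758 d-0.0008 ph+0.187 w+0.000 F0.0
t0.75 X-0.0185 Y+0.0785 y+0.0757 d0.0021 ph+0.186 w-0.032 F1.2
t0.87 X-0.0145 Y+0.0785 y+0.0756 d0.0056 ph+0.178 w-0.078 F1.9
t1.00 X-0.0095 Y+0.0785 y+0.0754 d0.0096 ph+0.166 w-0.120 F2.7
t1.12 X-0.0045 Y+0.0785 y+0.0751 d0.0133 ph+0.149 w-0.151 F3.2
t1.25 X+0.0005 Y+0.0785 y+0.0748 d0.0168 ph+0.128 w-0.178 F3.6
t1.37 X+0.0055 Y+0.0785 y+0.0744 d0.0200 ph+0.105 w-0.203 F4.0
t1.50 X+0.0105 Y+0.0785 y+0.0741 d0.0229 ph+0.078 w-0.227 F4.4
t1.62 X+0.0145 Y+0.0785 y+0.0738 d0.0247 ph+0.049 w-0.235 F4.3
t1.75 X+0.0175 Y+0.0770 y+0.0722 d0.0259 ph+0.019 w-0.242 F4.2
t1.87 X+0.0195 Y+0.0730 y+0.0682 d0.0268 ph-0.012 w-0.243 F4.3
t2.00 X+0.0215 Y+0.0670 y+0.0623 d0.0284 ph-0.042 w-0.249 F4.8
t2.12 X+0.0235 Y+0.0610 y+0.056
[... 1410 characters left out ...]
44 F3.7
t5.00 X+0.0125 Y-0.0380 y-0.0347 d0.0258 ph+0.057 w+0.130 F4.2
t5.13 X+0.0125 Y-0.0300 y-0.0270 d0.0268 ph+0.072 w+0.109 F4.4
t5.25 X+0.0125 Y-0.0220 y-0.0192 d0.0279 ph+0.084 w+0.086 F4.5
t5.38 X+0.0125 Y-0.0150 y-0.0125 d0.0288 ph+0.094 w+0.062 F4.6
t5.50 X+0.0125 Y-0.0090 y-0.0068 d0.0296 ph+0.100 w+0.040 F4.7
t5.63 X+0.0125 Y-0.0040 y-0.0020 d0.0302 ph+0.104 w+0.020 F4.7
t5.75 X+0.0125 Y-0.0010 y+0.0008 d0.0305 ph+0.105 w+0.006 F4.7
t5.88 X+0.0125 Y-0.0000 y+0.0018 d0.0306 ph+0.105 w-0.002 F4.6
t6.00 X+0.0125 Y-0.0000 y+0.0018 d0.0306 ph+0.105 w-0.005 F4.6
t6.13 X+0.0125 Y-0.0000 y+0.0018 d0.0306 ph+0.104 w-0.006 F4.6
t6.25 X+0.0125 Y-0.0000 y+0.0017 d0.0306 ph+0.104 w-0.006 F4.6
```

Call:
jog_arm --steps '[0, 0.01, 0, 0, 0, 0, -0.001, 0.02, 0, 0, 0, 0, -0.001, 0.027, 0, 0, 0, 0, -0.001, 0.03, 0, 0, 0, 0, -0.001, 0.033, 0, 0, 0, 0, -0.001, 0.036, 0, 0, 0, 0, -0.001, 0.04, 0, 0, 0, 0, -0.001, 0.045, 0, 0, 0, 0, -0.001, 0.05, 0, 0, 0, 0, -0.001, 0.055, 0, 0, 0, 0]'

```text
time_s: 7.85
ee_pos: [0.5461, -0.0315, 0.1474]
ee_rot: [-0.0, 0.712, 0.702, -0.0]
contact_force: [-3.3, 0.5, -1.0]
opening: 0.0258
gripper_force: 54.8
```

```bash
cat > est.py <<'E'
from rig import robot
from h import *
import sys
from look import marks
O=np.array([.5435,-.1085]);b=-.01;bx=np.array([np.cos(b),np.sin(b)]);by=np.array([-np.sin(b),np.cos(b)])
# scene-camera bias removed by taking the start picture (d=0) as reference
def est(name,v=1):
    s=robot.get_state();S=robot.camera("scene");pickle.dump(dict(s=s,scene=S),open(name+".pkl","wb"));cv2.imwrite(f"pics/{name}.png",S["img"][:,:,::-1])
    ms=[o for o in marks(S) if o[1][1]<205]
    h=(s["ee_pos"][:2]+[0,.001]-O);print("t%.2f hone base X%+.4f Y%+.4f z%.4f F %s"%(s["time_s"],h@bx,h@by,s["ee_pos"][2],s["contact_force"].round(1)),"opening",round(s["opening"],4))
    w=[onz(S,*o[1],.099)[:2] for o in ms if o[0]<25]
    for i in range(len(w)):
        for j in range(len(w)):
            y=w[i]-w[j]
            if y[1]>0 and abs(np.linalg.norm(y)-.3)<.006:
                al=np.arctan2(-y[0],y[1]);x=np.array([np.cos(al),np.sin(al)]);o=(w[i]+w[j])/2-.065*x;print("weights: ph %.3f d %.4f lat %.4f"%(al-b,(o-[.5423,-.1106])@bx,(o-[.5423,-.1106])@by))
    L=[(o,onz(S,*o[2][0],.11)[:2],onz(S,*o[2][1],.11)[:2]) for o in ms if o[0]>20]
    for A in L:
        for B in L:
            y=A[1]-B[1]
            if y[1]>0 and abs(np.linalg.norm(y)-.14)<.01:
                y2=A[2]-B[2];al=np.arctan2(-y[0]-y2[0],y[1]+y2[1]);x=np.array([np.cos(al),np.sin(al)]);o=(A[1]+B[1])/2-.0098*x;print("marks: ph %.3f d %.4f"%(al-b,(o-[.5446,-.1095])@bx))
    if v: 
        for o in ms: print(o[0],o[1].round(1),[tuple(map(float,q)) for q in o[2]])
if __name__=="__main__": est(sys.argv[1],len(sys.argv)>2)
E
python3 est.py b1 v
```

```text
t7.85 hone base X+0.0018 Y+0.0780 z0.1474 F [-3.3  0.5 -1. ] opening 0.0258
marks: ph 0.119 d 0.0150
49 [248.7 159.9] [(255.7, 152.1), (241.5, 168.1)]
10 [219.8 154. ] [(217.6, 154.0), (221.4, 154.0)]
87 [252.9 174.1] [(259.7, 168.0), (245.8, 180.5)]
92 [272.  185.1] [(278.3, 178.7), (265.3, 191.9)]
56 [292.4 185.4] [(299.4, 176.8), (285.4, 194.1)]
14 [243.1 184.6] [(242.4, 181.7), (243.7, 187.7)]
15 [261.9 196.2] [(261.3, 193.8), (262.8, 199.7)]
```

The measured state (ph 0.12, d 15 mm, 3.3 N) matches the simulation. I'll continue with the stroke.

Call:
jog_arm --steps '[0, 0.005, 0, 0, 0, 0, 0, 0.01, 0, 0, 0, 0, 0, 0.014, 0, 0, 0, 0, -0.0015, 0.018, 0, 0, 0, 0, -0.0055, 0.02, 0, 0, 0, 0, -0.0115, 0.022, 0, 0, 0, 0, -0.0175, 0.024, 0, 0, 0, 0, -0.0235, 0.025, 0, 0, 0, 0, -0.0295, 0.025, 0, 0, 0, 0, -0.0355, 0.025, 0, 0, 0, 0]'

```text
time_s: 9.15
ee_pos: [0.5695, -0.0658, 0.1464]
ee_rot: [-0.003, 0.712, 0.702, 0.0]
contact_force: [-5.1, 6.0, -1.9]
opening: 0.0256
gripper_force: 54.8
```

```bash
python3 est.py b2 v
```

```text
t9.15 hone base X+0.0256 Y+0.0440 z0.1464 F [-5.1  6.  -1.9] opening 0.0256
marks: ph -0.105 d 0.0362
12 [221.5 145.5] [(219.6, 145.5), (223.4, 145.5)]
40 [245.  158.2] [(252.5, 153.0), (237.0, 163.7)]
85 [244.9 172.2] [(253.0, 168.1), (235.6, 177.0)]
20 [232.6 180.4] [(232.0, 177.8), (233.4, 183.6)]
14 [300.9 181.2] [(303.2, 178.6), (298.4, 184.0)]
98 [259.4 187.1] [(267.6, 182.5), (250.3, 192.3)]
47 [280.1 191.7] [(289.4, 184.9), (270.9, 198.5)]
19 [247.1 195.8] [(246.8, 192.7), (247.4, 199.5)]
```

```bash
python3 - <<'E'
from sim import *
X,Y=.0252,.0435
yy=np.array([-.007,-.014,-.022,-.031,-.040,-.050,-.060,-.070,-.080,-.090])
xx=np.array([-.001,-.002,-.004,-.006,-.008,-.010,-.010,-.010,-.010,-.009])
o=run(list(zip(X+xx,Y+yy)),X,Y,-.105,-.19)
e=o[-1];X2,Y2=e[1],e[2]
yy=np.array([-.010,-.019,-.027,-.0325,-.0325,-.027,-.018,-.008,.002,.012])
xx=np.array([.001,.001,.001,.001,.001,0,-.002,-.003,-.004,-.004])
run(list(zip(X2+xx,Y2+yy)),X2,Y2,e[5],e[6])
E
```

```text
t0.13 X+0.0242 Y+0.0365 y+0.0325 d0.0354 ph-0.127 w-0.165 F5.3
t0.25 X+0.0232 Y+0.0295 y+0.0255 d0.0356 ph-0.146 w-0.138 F5.4
t0.38 X+0.0212 Y+0.0215 y+0.0177 d0.0353 ph-0.161 w-0.103 F5.2
t0.50 X+0.0192 Y+0.0125 y+0.0090 d0.0351 ph-0.172 w-0.066 F5.2
t0.62 X+0.0172 Y+0.0035 y+0.0003 d0.0349 ph-0.178 w-0.028 F5.1
t0.75 X+0.0152 Y-0.0065 y-0.0092 d0.0345 ph-0.179 w+0.010 F5.0
t0.87 X+0.0152 Y-0.0165 y-0.0185 d0.0357 ph-0.175 w+0.052 F5.7
t1.00 X+0.0152 Y-0.0265 y-0.0276 d0.0362 ph-0.166 w+0.091 F5.6
t1.12 X+0.0152 Y-0.0365 y-0.0366 d0.0361 ph-0.152 w+0.124 F5.3
t1.25 X+0.0162 Y-0.0465 y-0.0455 d0.0362 ph-0.134 w+0.158 F5.4
t0.13 X+0.0172 Y-0.0565 y-0.0544 d0.0354 ph-0.113 w+0.182 F5.0
t0.25 X+0.0172 Y-0.0655 y-0.0623 d0.0329 ph-0.090 w+0.183 F4.1
t0.38 X+0.0172 Y-0.0735 y-0.0694 d0.0299 ph-0.068 w+0.177 F3.5
t0.50 X+0.0172 Y-0.0790 y-0.0742 d0.0271 ph-0.046 w+0.170 F3.1
t0.62 X+0.0172 Y-0.0790 y-0.0741 d0.0254 ph-0.024 w+0.183 F3.2
t0.75 X+0.0162 Y-0.0735 y-0.0687 d0.0242 ph-0.000 w+0.187 F3.2
t0.87 X+0.0142 Y-0.0645 y-0.0601 d0.0231 ph+0.022 w+0.170 F3.1
t1.00 X+0.0132 Y-0.0545 y-0.0505 d0.0234 ph+0.043 w+0.160 F3.6
t1.12 X+0.0122 Y-0.0445 y-0.0408 d0.0239 ph+0.062 w+0.140 F3.8
t1.25 X+0.0122 Y-0.0345 y-0.0311 d0.0255 ph+0.078 w+0.123 F4.3
```

Call:
jog_arm --steps '[-0.007, -0.001, 0, 0, 0, 0, -0.014, -0.002, 0, 0, 0, 0, -0.022, -0.004, 0, 0, 0, 0, -0.031, -0.006, 0, 0, 0, 0, -0.04, -0.008, 0, 0, 0, 0, -0.05, -0.01, 0, 0, 0, 0, -0.06, -0.01, 0, 0, 0, 0, -0.07, -0.01, 0, 0, 0, 0, -0.08, -0.01, 0, 0, 0, 0, -0.09, -0.009, 0, 0, 0, 0]'

```text
time_s: 10.45
ee_pos: [0.5587, -0.1569, 0.1462]
ee_rot: [-0.002, 0.712, 0.702, -0.001]
contact_force: [-5.1, 3.1, -1.6]
opening: 0.0261
gripper_force: 54.8
```

```bash
python3 est.py b3 v
```

```text
t10.45 hone base X+0.0156 Y-0.0473 z0.1462 F [-5.1  3.1 -1.6] opening 0.0261
marks: ph 0.439 d 0.0362
8 [221.9 144.9] [(223.2, 143.6), (220.6, 146.2)]
10 [252.5 153.3] [(255.1, 151.5), (249.7, 155.3)]
19 [240.4 160.7] [(244.5, 158.0), (235.9, 163.5)]
86 [243.8 172.2] [(251.9, 168.0), (234.1, 177.1)]
16 [230.9 180.1] [(230.5, 177.7), (231.3, 183.4)]
39 [296.9 185.1] [(303.2, 178.7), (290.3, 191.9)]
44 [278.2 192.7] [(287.3, 186.7), (267.9, 199.5)]
```

```bash
python3 - <<'E'
from h import *
S=pickle.load(open("b3.pkl","rb"))["scene"]
def pr(A,B):
    a=[onz(S,*q,.11)[:2] for q in A];c=[onz(S,*q,.11)[:2] for q in B];y=c[1]-a[1];y0=c[0]-a[0]
    print([np.arctan2(-v[0],v[1])+.01 for v in(y,y0)],[np.arctan2(*(q[1]-q[0])[::-1])+.01 for q in(a,c)],np.linalg.norm(y0),((a[0]+c[0])/2-[.5446+.0098,-.1095]))
pr(((253.5,152),(235.9,163.5)),((287.3,186.7),(267.9,199.5)))
wr=onz(S,221.9,144.9,.099)[:2];print(wr)
# predict: weight right for ph given d
for ph in(-.1,-.13,-.16):
    b=-.01;c,s=np.cos(ph+b),np.sin(ph+b);print(ph,wr-np.array([c*.065+s*.15,s*.065-c*.15])-[.5423,-.1106])
E
```

```text
[np.float64(-0.1786247870386326), np.float64(-0.15418000197413478)] [np.float64(-0.16366113886904618), np.float64(-0.19413402969448906)] 0.1413435148046256 [ 0.0378064  -0.00332903]
[ 0.61341903 -0.26987423]
-0.1 [ 0.02297863 -0.00304523]
-0.13 [ 0.02768646 -0.00167153]
-0.16 [ 0.03243337 -0.00043966]
```

Call:
jog_arm --steps '[-0.01, 0.001, 0, 0, 0, 0, -0.019, 0.001, 0, 0, 0, 0, -0.027, 0.001, 0, 0, 0, 0, -0.0325, 0.001, 0, 0, 0, 0, -0.0325, 0.001, 0, 0, 0, 0, -0.027, 0, 0, 0, 0, 0, -0.018, -0.002, 0, 0, 0, 0, -0.008, -0.003, 0, 0, 0, 0, 0.002, -0.004, 0, 0, 0, 0, 0.012, -0.004, 0, 0, 0, 0]'

```text
time_s: 11.75
ee_pos: [0.556, -0.1464, 0.148]
ee_rot: [0.001, 0.713, 0.702, -0.001]
contact_force: [-5.3, -3.5, -1.2]
opening: 0.0258
gripper_force: 54.8
```

```bash
python3 est.py b4 v
```

```text
t11.75 hone base X+0.0128 Y-0.0367 z0.1480 F [-5.3 -3.5 -1.2] opening 0.0258
marks: ph 0.144 d 0.0378
10 [218.2 153. ] [(216.6, 153.0), (220.4, 153.0)]
26 [243.2 163.8] [(247.9, 159.3), (238.7, 168.2)]
93 [249.3 175. ] [(256.1, 169.3), (241.7, 181.4)]
12 [300.9 181.2] [(303.4, 178.9), (298.7, 183.2)]
40 [288.1 188.3] [(295.2, 180.6), (280.8, 196.3)]
12 [238.4 185.5] [(237.9, 182.8), (238.9, 188.6)]
```

```bash
python3 - <<'E'
from h import *
S=pickle.load(open("b4.pkl","rb"))["scene"]
g=lambda *q:onz(S,*q,.11)[:2]
y=g(280.8,196.3)-g(238.7,168.2);v=g(280.8,196.3)-g(295.2,180.6);w=g(238.7,168.2)-g(247.9,159.3)
ph=np.arctan2(-y[0],y[1])+.01;print(ph,np.linalg.norm(y),[np.arctan2(*a[::-1])+.01 for a in(v,w)])
m=(g(280.8,196.3)+g(238.7,168.2))/2-.0715*np.array([np.cos(ph-.01),np.sin(ph-.01)]);print(m-[.5446,-.1095])
from sim import *
print(contact(.0128,-.0367,ph))
X,Y=.0125,-.0345
yy=np.array([.008,.016,.023,.029,.034,.038,.041,.0425,.043,.043]);xx=np.array([0,0,0,0,0,0,0,0,0,.001])
run(list(zip(X+xx,Y+yy)),X,Y,.05,.12)
E
```

```text
0.06220437095981087 0.13983726312356287 [np.float64(0.05873893266192443), np.float64(0.04147645072260954)]
[ 0.0230168 -0.0009688]
(-0.03341433221739837, np.float64(0.02615270541963174))
t0.13 X+0.0125 Y-0.0265 y-0.0238 d0.0276 ph+0.064 w+0.098 F4.5
t0.25 X+0.0125 Y-0.0185 y-0.0161 d0.0286 ph+0.074 w+0.075 F4.6
t0.38 X+0.0125 Y-0.0115 y-0.0094 d0.0294 ph+0.082 w+0.051 F4.7
t0.50 X+0.0125 Y-0.0055 y-0.0037 d0.0301 ph+0.087 w+0.029 F4.7
t0.62 X+0.0125 Y-0.0005 y+0.0010 d0.0305 ph+0.089 w+0.009 F4.7
t0.75 X+0.0125 Y+0.0035 y+0.0048 d0.0308 ph+0.090 w-0.007 F4.7
t0.87 X+0.0125 Y+0.0065 y+0.0076 d0.0310 ph+0.088 w-0.019 F4.7
t1.00 X+0.0125 Y+0.0080 y+0.0089 d0.0311 ph+0.085 w-0.027 F4.7
t1.12 X+0.0125 Y+0.0085 y+0.0093 d0.0311 ph+0.081 w-0.030 F4.7
t1.25 X+0.0135 Y+0.0085 y+0.0092 d0.0320 ph+0.078 w-0.032 F5.1
```

Call:
jog_arm --steps '[0.008, 0, 0, 0, 0, 0, 0.016, 0, 0, 0, 0, 0, 0.023, 0, 0, 0, 0, 0, 0.029, 0, 0, 0, 0, 0, 0.035, 0, 0, 0, 0, 0, 0.04, 0, 0, 0, 0, 0, 0.044, 0, 0, 0, 0, 0, 0.046, 0, 0, 0, 0, 0, 0.047, 0, 0, 0, 0, 0, 0.047, 0.001, 0, 0, 0, 0]'

```text
time_s: 13.05
ee_pos: [0.5573, -0.0985, 0.1476]
ee_rot: [-0.0, 0.712, 0.702, -0.001]
contact_force: [-5.5, -2.8, -0.5]
opening: 0.0258
gripper_force: 54.8
```

```bash
python3 est.py b5 v
```

```text
t13.05 hone base X+0.0136 Y+0.0112 z0.1476 F [-5.5 -2.8 -0.5] opening 0.0258
marks: ph 0.145 d 0.0399
9 [216. 156.] [(216.0, 154.6), (216.0, 157.4)]
35 [242.3 165.1] [(247.7, 159.2), (237.1, 170.7)]
88 [248.1 177.2] [(254.6, 171.0), (241.0, 183.7)]
15 [300.7 181.3] [(303.3, 178.7), (298.2, 183.8)]
89 [266.3 189. ] [(272.6, 183.0), (259.7, 195.3)]
41 [287.3 189.6] [(294.2, 181.7), (280.3, 197.7)]
15 [237.5 187.5] [(237.0, 184.7), (237.9, 190.6)]
16 [256.2 199.6] [(255.9, 196.6), (256.5, 202.6)]
```

```bash
cat > e2.py <<'E'
from h import *
from look import marks
import sys
def ang(S):
    L=[o for o in marks(S) if o[0]>20 and o[1][1]<205 and o[1][0]>230];r={}
    g=lambda q:onz(S,*q,.11)[:2]
    for A in L:
        for B in L:
            y=g(A[2][1])-g(B[2][1])
            if y[1]>0 and abs(np.linalg.norm(y)-.140)<.007 and A[0]<70 and B[0]<70:
                p=np.arctan2(-y[0],y[1])+.01;m=(g(A[2][1])+g(B[2][1]))/2-.0715*np.array([np.cos(p-.01),np.sin(p-.01)])-[.5446,-.1095]
                r["marks"]=(p,m[0]);r["lines"]=[np.arctan2(*(g(q[2][1])-g(q[2][0]))[::-1])+.01 for q in(A,B)]
    C=[o for o in L if o[0]>75]
    if len(C)==2:
        C.sort(key=lambda o:o[1][0]);y=g(C[1][1])-g(C[0][1]);r["clips"]=(np.arctan2(-y[0],y[1])+.01,np.linalg.norm(y),g(C[0][1])/2+g(C[1][1])/2)
    return r
if __name__=="__main__":
    for n in sys.argv[1:]:
        print(n,{k:np.array(v,dtype=object) if 0 else v for k,v in ang(pickle.load(open(n+".pkl","rb"))["scene"]).items()})
E
python3 e2.py a1 b1 b2 b4 b5
```

```text
a1 {'marks': (np.float64(0.18466815640201528), np.float64(-0.0004781661935971959)), 'lines': [np.float64(0.1830101876492869), np.float64(0.19145097026724245)], 'clips': (np.float64(0.17120683478786541), np.float64(0.06031858002125561), array([ 0.61332536, -0.10087117]))}
b1 {'marks': (np.float64(0.11483992942495426), np.float64(0.014762173954874447)), 'lines': [np.float64(0.11841244160505707), np.float64(0.11926294538406813)], 'clips': (np.float64(0.1263210728496152), np.float64(0.060330438783602496), array([ 0.62882397, -0.10594945]))}
b2 {'marks': (np.float64(-0.13801854403637678), np.float64(0.030415962186880474)), 'lines': [np.float64(-0.13979883815396077), np.float64(-0.13533695753760103)], 'clips': (np.float64(-0.13579083230925423), np.float64(0.060076745284982476), array([ 0.64570065, -0.12596138]))}
b4 {'marks': (np.float64(0.06220437095981087), np.float64(0.023016798822946938)), 'lines': [np.float64(0.05873893266192443), np.float64(0.04147645072260954)]}
b5 {'marks': (np.float64(0.09375800375375948), np.float64(0.029191855660712918)), 'lines': [np.float64(0.08526055384536231), np.float64(0.10119681753494932)], 'clips': (np.float64(0.0752413595318494), np.float64(0.05999869691634769), array([ 0.64503675, -0.1090473 ]))}
```

Call:
jog_arm --steps '[0.001, 0, 0, 0, 0, 0, 0.003, 0, 0, 0, 0, 0, 0.004, 0, 0, 0, 0, 0, 0.004, 0, 0, 0, 0, 0, 0.004, 0, 0, 0, 0, 0, 0.004, 0, 0, 0, 0, 0, 0.004, 0, 0, 0, 0, 0, 0.003, 0, 0, 0, 0, 0, 0.001, 0, 0, 0, 0, 0, -0.002, 0, 0, 0, 0, 0]'

```text
time_s: 14.35
ee_pos: [0.5579, -0.098, 0.1473]
ee_rot: [-0.002, 0.712, 0.702, 0.001]
contact_force: [-3.9, 2.1, -1.1]
opening: 0.026
gripper_force: 54.8
```

```bash
python3 est.py b6; python3 e2.py b6
```

```text
t14.35 hone base X+0.0143 Y+0.0116 z0.1473 F [-3.9  2.1 -1.1] opening 0.026
marks: ph 0.571 d 0.0375
marks: ph 0.094 d 0.0415
b6 {'marks': (np.float64(0.02225552770778702), np.float64(0.029438228857588955)), 'lines': [np.float64(0.015703288723814136), np.float64(0.028280543684341124)], 'clips': (np.float64(0.004605803737149154), np.float64(0.0610177291598242), array([ 0.6452213 , -0.11382472]))}
```

Call:
jog_arm --steps '[-0.003, 0, 0, 0, 0, 0, -0.006, 0, 0, 0, 0, 0, -0.009, 0, 0, 0, 0, 0, -0.01, 0, 0, 0, 0, 0, -0.01, 0, 0, 0, 0, 0, -0.01, 0, 0, 0, 0, 0, -0.01, 0, 0, 0, 0, 0, -0.01, 0, 0, 0, 0, 0, -0.01, 0, 0, 0, 0, 0, -0.01, 0, 0, 0, 0, 0]'

```text
time_s: 15.65
ee_pos: [0.5576, -0.1084, 0.1471]
ee_rot: [-0.002, 0.712, 0.702, 0.001]
contact_force: [-5.8, 2.9, -1.6]
opening: 0.0258
gripper_force: 54.8
```

```bash
python3 est.py b7; python3 e2.py b7
```

```text
t15.65 hone base X+0.0141 Y+0.0012 z0.1471 F [-5.8  2.9 -1.6] opening 0.0258
marks: ph 0.549 d 0.0363
marks: ph 0.075 d 0.0426
b7 {'marks': (np.float64(-0.003933694760489836), np.float64(0.028995550597290864)), 'lines': [np.float64(0.003136586911393349), np.float64(-0.04627062437648924)], 'clips': (np.float64(-0.038297777574899446), np.float64(0.06037328098697662), array([ 0.64573847, -0.11555928]))}
```

Call:
jog_arm --steps '[0, 0, 0, 0, 0, 0, 0, 0, 0, 0, 0, 0, 0, 0, 0, 0, 0, 0, 0, 0, 0, 0, 0, 0, 0, 0, 0, 0, 0, 0, 0, 0, 0, 0, 0, 0, 0, 0, 0, 0, 0, 0, 0, 0, 0, 0, 0, 0, 0, 0, 0, 0, 0, 0, 0, 0, 0, 0, 0, 0]'

```text
time_s: 16.95
ee_pos: [0.5576, -0.1084, 0.1471]
ee_rot: [-0.002, 0.712, 0.702, 0.001]
contact_force: [-4.1, 3.1, -1.8]
opening: 0.0256
gripper_force: 54.8
```

```bash
python3 est.py b8 ; python3 e2.py b8; python3 - <<'E'
from h import *
d=pickle.load(open("b8.pkl","rb"))["scene"]["img"][115:245,195:345]
cv2.imwrite("pics/b8c.png",np.clip(cv2.resize(d,(690,598),interpolation=cv2.INTER_CUBIC)*1.5,0,255).astype("uint8")[:,:,::-1])
E
```

```text
t16.95 hone base X+0.0141 Y+0.0012 z0.1471 F [-4.1  3.1 -1.8] opening 0.0256
marks: ph 0.549 d 0.0366
marks: ph 0.067 d 0.0434
b8 {'marks': (np.float64(-0.003933694760489836), np.float64(0.028995550597290864)), 'lines': [np.float64(0.009538929233611791), np.float64(-0.02873030954119562)], 'clips': (np.float64(-0.029965595399779388), np.float64(0.060154881510097694), array([ 0.64506511, -0.11607552]))}
```

View pics/b8c.png

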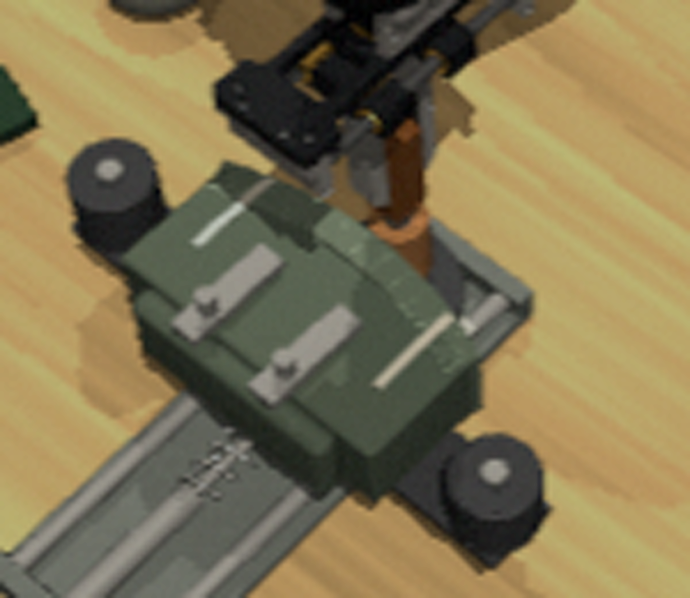

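The crop shows the hone pressing at the middle of the edge. The stone looks nearly parallel to the rods, with weight dots at (109,169) and (494,470). I'll check the angle against the rods.

```bash
python3 - <<'E'
from h import *
S0=pickle.load(open("a1.pkl","rb"))["scene"]
def dot(S,u,v):
    g=cv2.cvtColor(S["img"],cv2.COLOR_RGB2GRAY).astype(float);x0,y0=int(round(u))-4,int(round(v))-4;w=g[y0:y0+9,x0:x0+9]
    w=np.clip(w-(w.max()*.6),0,None);yy,xx=np.mgrid[:9,:9];return x0+(w*xx).sum()/w.sum(),y0+(w*yy).sum()/w.sum()
for n,(a,b) in(("a1",((222.9,153.9),(321.1,202.8))),("b7",((218.7,151.7),(302.4,217.2))),("b8",((218.7,151.7),(302.4,217.2)))):
    S=pickle.load(open(n+".pkl","rb"))["scene"];p,q=dot(S,*a),dot(S,*b);y=onz(S,*q,.098)-onz(S,*p,.098);al=np.arctan2(-y[0],y[1])
    m=(onz(S,*q,.098)+onz(S,*p,.098))[:2]/2-.065*np.array([np.cos(al),np.sin(al)]);print(n,np.round([*p,*q],1),"world yaw",al,"ph",al+.01,np.linalg.norm(y),m)
lsd=cv2.createLineSegmentDetector();S=pickle.load(open("b8.pkl","rb"))["scene"]
g=cv2.cvtColor(S["img"],cv2.COLOR_RGB2GRAY)[135:270,185:345]
for l in lsd.detect(g)[0].reshape(-1,4):
    L=np.hypot(l[2]-l[0],l[3]-l[1])
    if L<14: continue
    l=l+[185,135,185,135];z=.11 if l[1]<205 and l[3]<205 else .04
    a,b=onz(S,*l[:2],z),onz(S,*l[2:],z);t=np.arctan2(*(b-a)[1::-1]);t=(t+np.pi/4)%(np.pi/2)-np.pi/4
    if abs(t)<.2: print(l.round(),"z",z,"len %.0f ang %.3f"%(L,t))
E
```

```text
a1 [222.8 153.8 321.2 202.9] world yaw 0.17613555542116455 ph 0.18613555542116456 0.3007677816954811 [ 0.54189787 -0.11109965]
b7 [218.1 151.5 302.4 216.7] world yaw -0.01549612104007099 ph -0.00549612104007099 0.3006265067814492 [ 0.57235979 -0.11153873]
b8 [218.3 151.3 302.1 216.9] world yaw -0.021232143187928987 ph -0.011232143187928987 0.3003989163876635 [ 0.57239432 -0.11132312]
[315. 226. 302. 238.] z 0.04 len 17 ang -0.089
[259. 153. 241. 139.] z 0.11 len 23 ang -0.041
[222. 268. 189. 239.] z 0.04 len 43 ang -0.009
[258. 235. 225. 268.] z 0.04 len 48 ang -0.003
[300. 239. 279. 222.] z 0.04 len 26 ang -0.016
[310. 184. 300. 194.] z 0.11 len 14 ang 0.021
[250. 154. 237. 165.] z 0.11 len 18 ang -0.035
[290. 183. 275. 197.] z 0.11 len 21 ang -0.002
[248. 211. 227. 194.] z 0.04 len 28 ang -0.007
[278. 199. 292. 185.] z 0.11 len 19 ang -0.012
[241. 194. 261. 211.] z 0.04 len 26 ang -0.026
[226. 182. 240. 194.] z 0.11 len 19 ang -0.063
[238. 188. 255. 171.] z 0.11 len 24 ang -0.009
[255. 201. 272. 185.] z 0.11 len 24 ang -0.010
[263. 222. 250. 213.] z 0.04 len 16 ang 0.033
[231. 161. 220. 170.] z 0.11 len 14 ang -0.076
[287. 162. 310. 179.] z 0.11 len 28 ang 0.001
[199. 238. 236. 204.] z 0.04 len 50 ang -0.012
[197. 233. 231. 201.] z 0.04 len 47 ang -0.011
[224. 258. 260. 224.] z 0.04 len 50 ang -0.020
[212. 248. 236. 224.] z 0.04 len 34 ang -0.006
[267. 181. 254. 192.] z 0.11 len 17 ang -0.110
[193. 239. 221. 263.] z 0.04 len 37 ang -0.013
[235. 219. 208. 245.] z 0.04 len 38 ang -0.007
[258. 222. 223. 255.] z 0.04 len 49 ang -0.022
[277. 213. 297. 192.] z 0.04 len 29 ang 0.002
[259. 201. 275. 214.] z 0.04 len 20 ang -0.061
[216. 219. 199. 234.] z 0.04 len 22 ang -0.018
[222. 221. 203. 238.] z 0.04 len 26 ang -0.023
```

Square to within about 0.01 rad, with the carriage at about 30 mm. A slight negative drift remains, so I'll shift 1.5 mm right and keep holding.

Call:
jog_arm --steps '[-0.0007, 0, 0, 0, 0, 0, -0.0015, 0, 0, 0, 0, 0, -0.0015, 0, 0, 0, 0, 0, -0.0015, 0, 0, 0, 0, 0, -0.0015, 0, 0, 0, 0, 0, -0.0015, 0, 0, 0, 0, 0, -0.0015, 0, 0, 0, 0, 0, -0.0015, 0, 0, 0, 0, 0, -0.0015, 0, 0, 0, 0, 0, -0.0015, 0, 0, 0, 0, 0]'

```text
time_s: 18.25
ee_pos: [0.5576, -0.1098, 0.1471]
ee_rot: [-0.002, 0.712, 0.702, 0.001]
contact_force: [-4.9, 2.8, -0.8]
opening: 0.0259
gripper_force: 54.8
```

Call:
jog_arm --steps '[0, 0, 0, 0, 0, 0, 0, 0, 0, 0, 0, 0, 0, 0, 0, 0, 0, 0, 0, 0, 0, 0, 0, 0, 0, 0, 0, 0, 0, 0, 0, 0, 0, 0, 0, 0, 0, 0, 0, 0, 0, 0, 0, 0, 0, 0, 0, 0, 0, 0, 0, 0, 0, 0, 0, 0, 0, 0, 0, 0]'

```text
time_s: 19.5
ee_pos: [0.5576, -0.1098, 0.1471]
ee_rot: [-0.002, 0.712, 0.702, 0.001]
contact_force: [-4.5, 3.0, -2.2]
opening: 0.0258
gripper_force: 54.8
```

Call:
jog_arm --steps '[0, 0, 0, 0, 0, 0, 0, 0, 0, 0, 0, 0, 0, 0, 0, 0, 0, 0, 0, 0, 0, 0, 0, 0, 0, 0, 0, 0, 0, 0, 0, 0, 0, 0, 0, 0, 0, 0, 0, 0, 0, 0, 0, 0, 0, 0, 0, 0, 0, 0, 0, 0, 0, 0, 0, 0, 0, 0, 0, 0]'

```text
time_s: 20.75
ee_pos: [0.5576, -0.1098, 0.1471]
ee_rot: [-0.002, 0.712, 0.702, 0.001]
contact_force: [-4.6, 2.0, -1.2]
opening: 0.0258
gripper_force: 54.8
```

```bash
python3 est.py b9; python3 - <<'E'
from h import *
def dot(S,u,v):
    g=cv2.cvtColor(S["img"],cv2.COLOR_RGB2GRAY).astype(float);x0,y0=int(round(u))-4,int(round(v))-4;w=g[y0:y0+9,x0:x0+9]
    w=np.clip(w-(w.max()*.6),0,None);yy,xx=np.mgrid[:9,:9];return x0+(w*xx).sum()/w.sum(),y0+(w*yy).sum()/w.sum()
for n in("b7","b8","b9"):
    S=pickle.load(open(n+".pkl","rb"))["scene"];p,q=dot(S,218.3,151.5),dot(S,302.3,216.8);y=onz(S,*q,.098)-onz(S,*p,.098);al=np.arctan2(-y[0],y[1])
    print(n,al+.01,(onz(S,*q,.098)+onz(S,*p,.098))[:2]/2-.065*np.array([np.cos(al),np.sin(al)])-[.5419,-.1111])
E
python3 e2.py b9
```

```text
t20.75 hone base X+0.0141 Y-0.0001 z0.1471 F [-4.6  2.  -1.2] opening 0.0258
marks: ph 0.549 d 0.0365
marks: ph 0.067 d 0.0433
b7 -0.00549612104007099 [ 0.03045979 -0.00043873]
b8 -0.011232143187928987 [ 0.03049432 -0.00022312]
b9 -0.014444663277581154 [ 0.03066211 -0.00036068]
b9 {'marks': (np.float64(-0.004742579022013036), np.float64(0.029104828743444333)), 'lines': [np.float64(0.0028446727308342537), np.float64(-0.006306339295637691)], 'clips': (np.float64(-0.022588545361405178), np.float64(0.06025824821811411), array([ 0.64537908, -0.11626569]))}
```

Call:
jog_arm --steps '[0, 0, 0, 0, 0, 0, 0, 0, 0, 0, 0, 0, 0, 0, 0, 0, 0, 0, 0, 0, 0, 0, 0, 0, 0, 0, 0, 0, 0, 0, 0, 0, 0, 0, 0, 0, 0, 0, 0, 0, 0, 0, 0, 0, 0, 0, 0, 0, 0, 0, 0, 0, 0, 0, 0, 0, 0, 0, 0, 0]'

```text
time_s: 22.05
ee_pos: [0.5576, -0.1098, 0.1471]
ee_rot: [-0.002, 0.712, 0.702, 0.001]
contact_force: [-4.1, 1.6, -1.9]
opening: 0.0258
gripper_force: 54.8
```

```bash
python3 -c "
from rig import robot
print(robot.sign_off())"
```

```text
the job is handed in; nothing more can be done
None
```

I handed the job in at about 22 s, with no verdict returned: the hone was stroked from the left mark to the right and back, ending at the middle after going about 15 mm past it to square the stone, and is held there at about 30 mm carriage travel (4–5 N) with the stone square to within about 0.015 rad and at rest for about 5 s.

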